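# Restock two table caddies with spice shakers

### The job

Put the four spice shakers standing along the front of the worktop into the two wire caddies behind them, so that each caddy holds one tall and one short shaker, the tall one in the pocket next to the caddy's loop handle. Every shaker must stand upright on the floor of its pocket; never tip one over on the way, and leave the two sauce cups among them where they are.

Things in the scene. Friction and masses are not known exactly. Their poses are not given: they have to be found in the camera images.
- tall_shaker_1: tall spice shaker: brown body, grey perforated cap, round, 54 mm across (body 52 mm), 101 mm high, 0.16 kg; stands upright, body up to 74 mm height, cap above it. Origin: centre of its underside, z up.
- short_shaker_1: short spice shaker: white body, grey perforated cap, round, 54 mm across (body 52 mm), 86 mm high, 0.16 kg; stands upright, body up to 63 mm height, cap above it. Origin: centre of its underside, z up.
- tall_shaker_2: tall spice shaker: brown body, grey perforated cap, round, 54 mm across (body 52 mm), 101 mm high, 0.16 kg; stands upright, body up to 74 mm height, cap above it. Origin: centre of its underside, z up.
- short_shaker_2: short spice shaker: white body, grey perforated cap, round, 54 mm across (body 52 mm), 86 mm high, 0.16 kg; stands upright, body up to 63 mm height, cap above it. Origin: centre of its underside, z up.
- caddy_1: steel wire caddy, fixed, one of two alike: 141 x 73 mm black base plate 3 mm thick, two square pockets in a row, each 63 mm wide inside, wire frame 32.5 mm high; at one short end a flat black loop handle sticks out 30 mm, level with the frame's top. Origin: middle of its underside; x along the row towards the handle, z up. Pocket by the handle: centre x +34 mm, y 0; other pocket: x -34 mm, y 0.
- caddy_2: steel wire caddy, fixed, one of two alike: 141 x 73 mm black base plate 3 mm thick, two square pockets in a row, each 63 mm wide inside, wire frame 32.5 mm high; at one short end a flat black loop handle sticks out 30 mm, level with the frame's top. Origin: middle of its underside; x along the row towards the handle, z up. Pocket by the handle: centre x +34 mm, y 0; other pocket: x -34 mm, y 0.
- sauce_cup_1: bystander, to be left alone: small round clear portion cup with sauce, 63 x 63 x 32 mm, loose and light (35 g), standing among the shakers. Origin: centre of its underside.
- sauce_cup_2: bystander, to be left alone: small round clear portion cup with sauce, 66 x 66 x 36 mm, loose and light (35 g), standing among the shakers. Origin: centre of its underside.

How it is judged:
At the end, for the whole second after the job is handed in: Each caddy has one tall shaker in the pocket by its handle and one short shaker in the other: each within 9 mm of the pocket's centre along and across the caddy, its underside less than 9 mm above the caddy's underside, upright within 0.12 rad, at rest (below 0.02 m/s) (((x of tall_shaker_1 in the frame of caddy_1 between 0.025 and 0.043 m and y of tall_shaker_1 in the frame of caddy_1 between -0.009 and 0.009 m and z of tall_shaker_1 in the frame of caddy_1 between -0.003 and 0.009 m) or (x of tall_shaker_1 in the frame of caddy_2 between 0.025 and 0.043 m and y of tall_shaker_1 in the frame of caddy_2 between -0.009 and 0.009 m and z of tall_shaker_1 in the frame of caddy_2 between -0.003 and 0.009 m)) and angle between each of tall_shaker_1, short_shaker_1, tall_shaker_2, short_shaker_2's own z axis and vertical below 0.12 rad and linear speed of each of tall_shaker_1, short_shaker_1, tall_shaker_2, short_shaker_2 below 0.02 m/s and ((x of short_shaker_1 in the frame of caddy_1 between -0.043 and -0.025 m and y of short_shaker_1 in the frame of caddy_1 between -0.009 and 0.009 m and z of short_shaker_1 in the frame of caddy_1 between -0.003 and 0.009 m) or (x of short_shaker_1 in the frame of caddy_2 between -0.043 and -0.025 m and y of short_shaker_1 in the frame of caddy_2 between -0.009 and 0.009 m and z of short_shaker_1 in the frame of caddy_2 between -0.003 and 0.009 m)) and ((x of tall_shaker_2 in the frame of caddy_1 between 0.025 and 0.043 m and y of tall_shaker_2 in the frame of caddy_1 between -0.009 and 0.009 m and z of tall_shaker_2 in the frame of caddy_1 between -0.003 and 0.009 m) or (x of tall_shaker_2 in the frame of caddy_2 between 0.025 and 0.043 m and y of tall_shaker_2 in the frame of caddy_2 between -0.009 and 0.009 m and z of tall_shaker_2 in the frame of caddy_2 between -0.003 and 0.009 m)) and ((x of short_shaker_2 in the frame of caddy_1 between -0.043 and -0.025 m and y of short_shaker_2 in the frame of caddy_1 between -0.009 and 0.009 m and z of short_shaker_2 in the frame of caddy_1 between -0.003 and 0.009 m) or (x of short_shaker_2 in the frame of caddy_2 between -0.043 and -0.025 m and y of short_shaker_2 in the frame of caddy_2 between -0.009 and 0.009 m and z of short_shaker_2 in the frame of caddy_2 between -0.003 and 0.009 m))); the robot touches nothing.
It fails at once if a sauce cup is moved by more than 20 mm (distance of any of sauce_cup_1, sauce_cup_2 from where it was at the start of the episode above 0.02 m).
It fails at once if a shaker is tipped over (more than 0.7 rad) (angle between any of tall_shaker_1, short_shaker_1, tall_shaker_2, short_shaker_2's own z axis and vertical above 0.7 rad).
It also fails if it takes over 88 s, if anything falls off the work surface, if the arm or the gripper's body presses on something with over 40 N, if the wrist force passes 120 N, or if a joint passes its speed limit or range.

### The arm

A 7-joint arm with a two-finger parallel gripper is mounted at the origin on a cart in front of the work surface, level with it; the furniture and walls round the work are solid. World frame = base frame: x ahead of the robot, y to its left, z up, the work surface at z = 0. Lengths are in m, angles in rad, forces in N, time in s.
With the tool pointing down it reaches from about 0.425 to 0.925 m from the base axis. Payload 6.8 kg.
Tool frame: the origin (TCP) lies at the very end of the fingers, on their centre line; the grasp point (between the pads) lies 19 mm behind it; z points along the fingers, y is the line along which they close (so a half turn about z gives the same grasp; the last joint's range is limited). The gripper opens to 85 mm and grips with 20 to 120 N. Pads are 22 mm wide; open, the fingers measure 114 mm over their backs; the gripper's body (76 mm by 85 mm) begins 54 mm behind the grasp point. The pads swing forward as they close: fully open they stand 13 mm farther back than shut.
Start: joints at [1.184, 0.477, 0.022, 1.555, -0.011, 1.109, -0.083], TCP at [0.186, -0.649, 0.231] pointing down, gripper open.
Joint ranges: [-2.96, 2.96], [-0.34, 2.1], [-1.41, 1.46], [0.24, 2.44], [-1.37, 4.51], [0.17, 1.92], [-2.96, 2.96]. Speed limits (rad/s): [2.39, 2.39, 3.14, 3.14, 3.14, 3.14, 3.14].

### API

Orientations are given as a unit quaternion [w, x, y, z].
In Python, from station import monitor, eyes, bot gives the robot as it stands.
- The arm moves only by the tool creep_tool, called after "Emit:" by a JSON object that holds its "fn" and its "kwargs", one argument or row to a line. Schema: {"type":"object","properties":{"increments":{"type":"string"},"force":{"type":"number"},"only":{"type":"string"},"quiet":{"type":"boolean"},"lines":{"type":"string"}},"required":["increments"],"additionalProperties":false}. increments is a string of 1 to 20 rows, parted by a bar, with the numbers parted by commas; each row has 5 numbers: dx, dy, dz in m, then a turn about the tool's z in rad, then the opening from 0.0 (shut) to 1.0 (fully open); each row shifts and turns the commanded pose from where the row before left it, along the tool's axes as they then stand; what a row does not reach is not made up. A row lasts 1/10 s, in which the tool goes at most 0.05 m and 0.15 rad, less where a joint would pass 70% of its speed; a pose out of reach is approached as far as the arm can. The fingers move at their own pace and stop on an object; force is the grip in N (left out, the last holds). Time passes only in rows, so rows that do not move let the fingers close. The tool returns the time, the measured TCP pose, the force, the opening and the grip force at its end. only (a regular expression) keeps the lines of the reply that match it, lines (a string "A,B") keeps lines A to B, and quiet returns only ok. Input that does not fit is refused with a message, and nothing moves.
- monitor.get_obs(): the state, without advancing time (a new reading comes with each control period).
- eyes.read_camera(name): name is "side" or "top"; returns the picture (384x512x3 uint8, blue, green, red); there is no depth.
- eyes.camera_info(name): a dict with "vertical_fov" (degrees; the focal length in pixels is half the picture's height over the tangent of half this angle, whatever the lens; pixels are square), "cx", "cy" (the principal point, pixels), "k1" (the pictures are not rectified: a ray, as slopes to the right and down, at radius r is drawn at 1 + k1 r^2 times it, then the intrinsics apply), "view" (4x4, takes a point from world to camera coordinates). Camera axes: x right, y up, looking along -z (the intrinsics and any distortion apply to the point x, -y, -z); pixel columns grow to the right and rows downward; lengths in m; the calibration is good to about 2 mm. A picture is of the moment at which its call begins. camera_info takes no time and is no camera call.
- bot.hand_in(): hands the job in; it is judged then, once.
The state is a dict: "t": time; "q": joint angles; "joint_vel": joint speeds; "joint_torque": joint torques, N m; "eef_pos": TCP position; "tool_rot": TCP orientation; "contact_force": force on the tool from outside, world axes, zero at the start; "torque": the same for the moment, N m; "gripper_width": opening from 0.0 (shut) to 1.0 (fully open); "grasp_force": force on a finger pad.
Only numpy, scipy, OpenCV 4.12 (cv2) and the standard library are available. Lean on these libraries where they do the work, as an engineer would, in place of code of your own. Each camera call takes 0.05 s, during which the arm holds its last target. There are 200 camera calls.

## Working session

There is one attempt and no reset: what is moved stays moved. The work goes in short steps, Python scripts to look and compute and a tool call to move; the robot and the scene stay as the last step left them, time stands still between calls to the robot, and variables do not carry over. Pictures are saved under pics/ and viewed, at most 14 in all, crops included, and the job is handed in when it is done.

```bash
mkdir -p pics; ls
```

Run:
```python
from station import monitor, eyes, bot
import cv2
print(monitor.get_obs())
for n in("side","top"):
    print(n,eyes.camera_info(n)); cv2.imwrite(f"pics/{n}0.png",eyes.read_camera(n))
```

```text
pics
{'t': 0.0, 'q': array([ 1.1839275 ,  0.47779141,  0.02234204,  1.5564513 , -0.01148291,
        1.10929721, -0.08309197]), 'joint_vel': array([-1.70832443e-03, -1.19999206e-03,  1.75355963e-03, -8.70423447e-04,
        8.57397327e-05,  3.38949575e-04, -1.24811816e-03]), 'joint_torque': array([-3.41715540e-04, -5.96451902e+01,  1.60803560e+00, -2.81198859e+01,
        1.25677296e-02,  9.32341442e-03, -2.07666908e-06]), 'eef_pos': array([ 0.18555814, -0.64837929,  0.23033166]), 'tool_rot': array([-8.87039381e-04,  9.90298854e-01,  1.38950901e-01, -2.00863390e-04]), 'contact_force': array([-0.06273224,  0.02519699, -0.25836673]), 'torque': array([-0.04299614,  0.01539694, -0.02196516]), 'grasp_force': 0.0, 'gripper_width': 0.9973399048239393}
side {'vertical_fov': 48.285481171191314, 'cx': 260.7287177599797, 'cy': 192.04095771686505, 'k1': -0.06869333608350514, 'view': array([[ 0.93291445, -0.35949568, -0.02082043, -0.48772836],
       [ 0.21443867,  0.50817282,  0.83413215, -0.21566832],
       [-0.28928653, -0.78263864,  0.55117154, -0.82591782],
       [ 0.        ,  0.        ,  0.        ,  1.        ]])}
top {'vertical_fov': 48.86049269661107, 'cx': 259.4883220101257, 'cy': 192.71802946669675, 'k1': -0.15995670399731363, 'view': array([[-0.02052827, -0.99956808, -0.02102954,  0.13042831],
       [ 0.99770485, -0.02183846,  0.06409451, -0.5469538 ],
       [-0.06452608, -0.01966553,  0.99772223, -1.04527415],
       [ 0.        ,  0.        ,  0.        ,  1.        ]])}
```

View pics/side0.png

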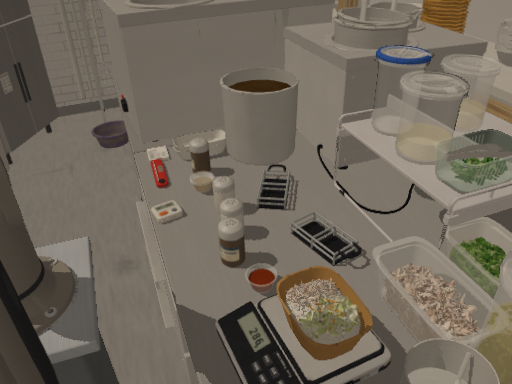

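View pics/top0.png

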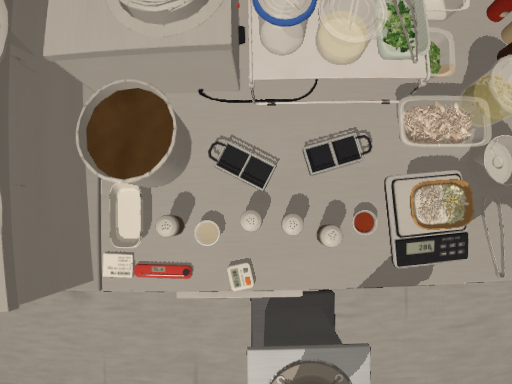

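Create h.py:
```python
import numpy as np, cv2
from station import eyes, monitor
def cam(n):
    i=eyes.camera_info(n); f=192/np.tan(np.radians(i["vertical_fov"])/2)
    return np.array([[f,0,i["cx"]],[0,f,i["cy"]],[0,0,1]]),np.array([i["k1"],0,0,0.]),i["view"]
def ray(n,uv):
    K,d,V=cam(n); p=cv2.undistortPoints(np.float64([[uv]]),K,d)[0,0]
    r=V[:3,:3].T@np.array([p[0],-p[1],-1]); return -V[:3,:3].T@V[:3,3],r
def onz(n,uv,z):
    c,r=ray(n,uv); return c+r*(z-c[2])/r[2]
def proj(n,P):
    K,d,V=cam(n); F=np.diag([1,-1,-1.]); 
    return cv2.projectPoints(np.float64(P).reshape(-1,3),cv2.Rodrigues(F@V[:3,:3])[0],F@V[:3,3],K,d)[0][:,0]
def two(a,b):
    (c,r),(e,s)=ray("top",a),ray("side",b); t=np.linalg.lstsq(np.c_[r,-s],e-c,rcond=None)[0]
    return (c+t[0]*r+e+t[1]*s)/2,np.linalg.norm(c+t[0]*r-e-t[1]*s)
```

Run:
```python
from h import *
im=cv2.imread("pics/top0.png"); 
c=im[125:255,140:400]; b=cv2.resize(c,None,fx=3,fy=3,interpolation=cv2.INTER_CUBIC)
cv2.imwrite("pics/top0c.png",b)
s=cv2.imread("pics/side0.png")[120:300,130:380]
cv2.imwrite("pics/side0c.png",cv2.resize(s,None,fx=3,fy=3,interpolation=cv2.INTER_CUBIC))
g=cv2.cvtColor(im,cv2.COLOR_BGR2GRAY)
m=(g<45).astype(np.uint8)
cs,_=cv2.findContours(m[130:200,200:385],cv2.RETR_EXTERNAL,cv2.CHAIN_APPROX_NONE)
for k in cs:
    if cv2.contourArea(k)>80:
        (u,v),wh,a=cv2.minAreaRect(k); print("dark",u+200,v+130,wh,a,onz("top",(u+200,v+130),.003).round(4))
G=cv2.cvtColor(b,cv2.COLOR_BGR2GRAY)
for x in cv2.HoughCircles(G,cv2.HOUGH_GRADIENT,1.2,60,param1=120,param2=22,minRadius=24,maxRadius=42)[0]:
    uv=(x[0]/3+140-1/3,x[1]/3+125-1/3); print("circ",x.round(0),np.round(uv,1),onz("top",uv,.101).round(4),onz("top",uv,.086).round(4),onz("top",uv,.034).round(4))
```

```text
dark 256.3000030517578 171.9000015258789 (23.702320098876953, 22.807893753051758) 26.56505012512207 [0.6043 0.1262 0.003 ]
dark 232.70000457763672 159.5999984741211 (23.25510597229004, 22.807889938354492) 26.56505012512207 [0.6376 0.1864 0.003 ]
dark 320.0504608154297 157.33486366271973 (22.89204978942871, 22.89204978942871) 73.3007583618164 [ 0.6384 -0.0386  0.003 ]
dark 345.56214904785156 149.8270320892334 (22.93869972229004, 21.909399032592773) 72.89727020263672 [ 0.6568 -0.1055  0.003 ]
circ [671. 292.  30.] [363.5 222.1] [ 0.4706 -0.1232  0.101 ] [ 0.4705 -0.1266  0.086 ] [ 0.4699 -0.1383  0.034 ]
circ [201. 325.  39.] [206.7 232.9] [0.4535 0.2419 0.101 ] [0.4531 0.2441 0.086 ] [0.4516 0.2517 0.034 ]
circ [ 82. 303.  34.] [167.1 225.7] [0.4717 0.3353 0.101 ] [0.4716 0.3389 0.086 ] [0.4711 0.3515 0.034 ]
circ [459. 298.  32.] [292.7 224.1] [0.47   0.0419 0.101 ] [0.4698 0.0411 0.086 ] [0.4692 0.0381 0.034 ]
circ [333. 287.  31.] [250.7 220.5] [0.4803 0.1389 0.101 ] [0.4803 0.1396 0.086 ] [0.4803 0.1417 0.034 ]
circ [572. 333.  33.] [330.3 235.7] [ 0.4411 -0.0446  0.101 ] [ 0.4405 -0.0468  0.086 ] [ 0.4384 -0.0543  0.034 ]
circ [370. 117.  39.] [263.1 163.7] [0.6121 0.1074 0.101 ] [0.6141 0.1076 0.086 ] [0.621  0.1081 0.034 ]
circ [236.  81.  29.] [218.3 151.7] [0.6431 0.2121 0.101 ] [0.6455 0.2138 0.086 ] [0.6541 0.2199 0.034 ]
circ [668.  56.  25.] [362.3 143.3] [ 0.6558 -0.1275  0.101 ] [ 0.6584 -0.1309  0.086 ] [ 0.6677 -0.1429  0.034 ]
circ [527.  81.  40.] [315.5 151.7] [ 0.6377 -0.0159  0.101 ] [ 0.6401 -0.0176  0.086 ] [ 0.6484 -0.0236  0.034 ]
circ [295.  99.  32.] [237.9 157.7] [0.6276 0.1661 0.101 ] [0.6299 0.1672 0.086 ] [0.6377 0.1708 0.034 ]
```

View pics/top0c.png

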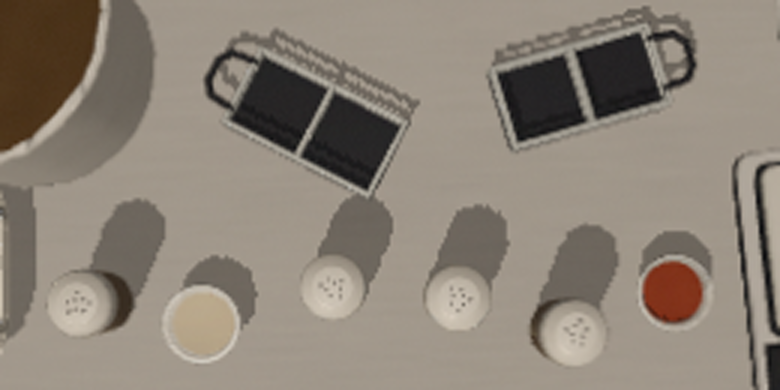

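View pics/side0c.png

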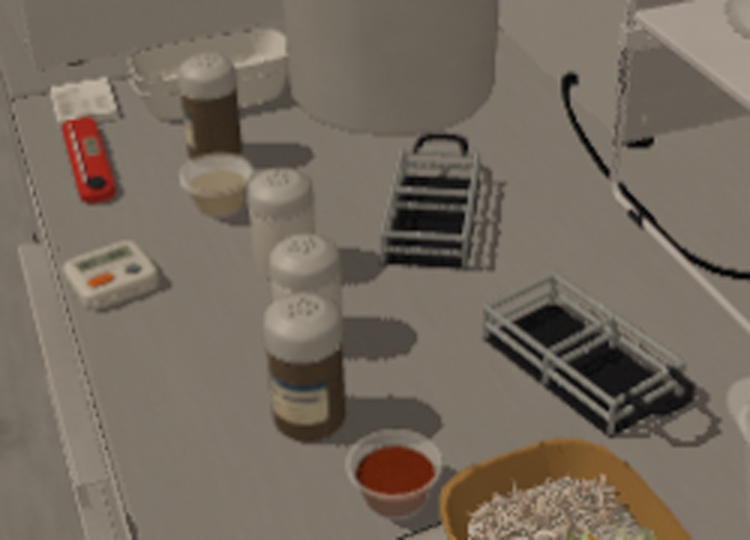

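Top view: caps near px (167,226) tall, (251,221) and (293,224) short, (331,236) tall. The cups are at (207,233) and (364,222). Caddy 1's pockets are at (233,160) by the handle and (256,172); caddy 2's are at (346,150) by the handle and (320,157). The side view confirms which shakers are brown (tall) and which are white. One overlay will check the caddy poses, which are sensitive to the height I assume.

Add to h.py:
```python
def quad(n,im,c,th,z,hx=.0705,hy=.0365,s=6,o=(0,0),col=(0,0,255)):
    R=np.array([[np.cos(th),-np.sin(th)],[np.sin(th),np.cos(th)]])
    P=[[*(R@np.array(p)+c),z] for p in [(hx,hy),(hx,-hy),(-hx,-hy),(-hx,hy)]]
    q=((proj(n,P)-o+.5)*s).astype(int); cv2.polylines(im,[q],True,col,1)
def ring(n,im,c,z,r,s,o,col=(0,0,255)):
    a=np.linspace(0,2*np.pi,40); P=np.c_[c[0]+r*np.cos(a),c[1]+r*np.sin(a),0*a+z]
    cv2.polylines(im,[((proj(n,P)-o+.5)*s).astype(int)],True,col,1)
```

Run:
```python
from h import *
D=[[(232.7,159.6),(256.3,171.9)],[(345.56,149.83),(320.05,157.33)]]
zs=.018; out=[]
cad=[]
for a,b in D:
    A,B=onz("top",a,zs)[:2],onz("top",b,zs)[:2]; d=A-B; cad.append(((A+B)/2,np.arctan2(d[1],d[0])))
    print("caddy",cad[-1][0].round(4),cad[-1][1].round(3),np.linalg.norm(d).round(4))
sh=[((167.1,225.7),.093),((250.7,220.5),.078),((292.7,224.1),.078),((330.3,235.7),.093)]
S=[onz("top",u,z) for u,z in sh]; print(np.round(S,4))
def crop(n,o,w,h,s): return cv2.resize(cv2.imread(f"pics/{n}0.png")[o[1]:o[1]+h,o[0]:o[0]+w],None,fx=s,fy=s,interpolation=cv2.INTER_CUBIC)
def panel(n,o,w,h,s,ci):
    im=crop(n,o,w,h,s); c,t=cad[ci]
    quad(n,im,c,t,.0325,s=s,o=o); quad(n,im,c,t,.003,s=s,o=o,col=(0,255,0)); return im
a=np.hstack([panel("top",(205,135),80,60,5,0),panel("top",(295,125),80,60,5,1)])
b=np.hstack([panel("side",(250,160),80,60,5,0),panel("side",(285,205),80,60,5,1)])
cv2.imwrite("pics/ov.png",np.vstack([a,b]))
s=3;o=(155,130);im=crop("side",o,140,140,4);o2=(150,200);im2=crop("top",o2,200,52,4)
for k,(p,z) in enumerate(zip(S,[.101,.086,.086,.101])):
    for n,i,oo in(("side",im,o),("top",im2,o2)):
        ring(n,i,p,z-.008,.027,4,oo); 
        if n=="side": ring(n,i,p,0,.026,4,oo,(0,255,0))
cv2.imwrite("pics/ovs.png",im)
```

```text
caddy [0.619  0.1555] 1.065 0.0678
caddy [ 0.6453 -0.0697] -1.304 0.0684
[[ 0.4715  0.3371  0.093 ]
 [ 0.4803  0.1398  0.078 ]
 [ 0.4696  0.0406  0.078 ]
 [ 0.4407 -0.0458  0.093 ]]
```

View pics/ov.png

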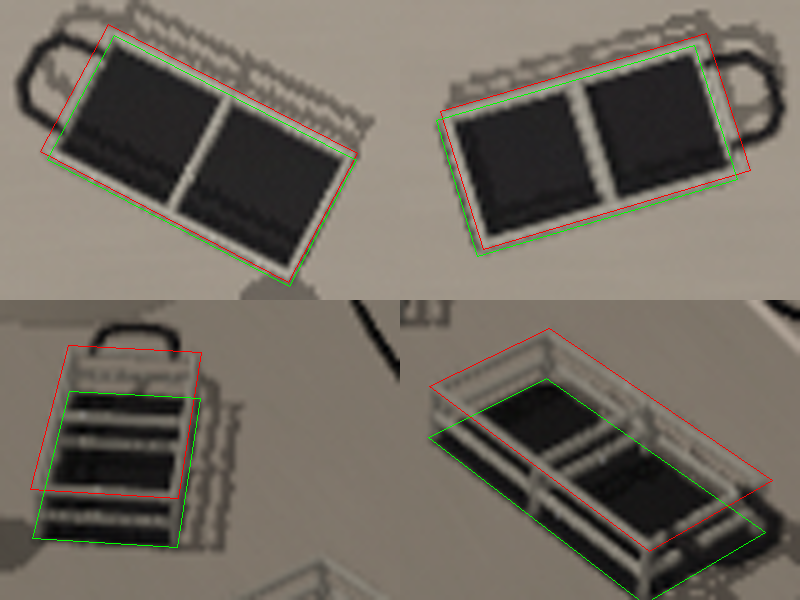

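View pics/ovs.png

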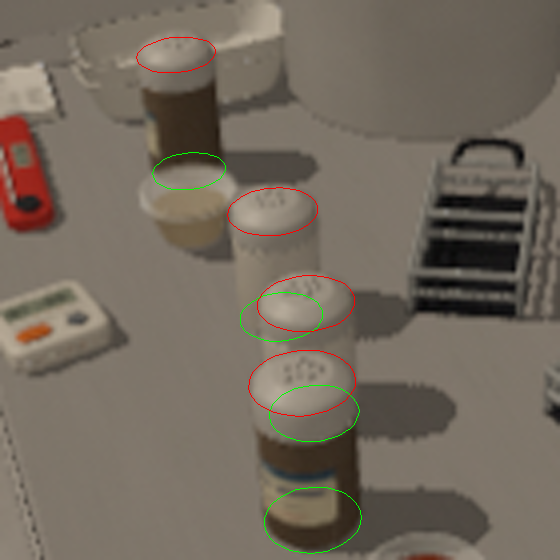

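Overlays agree with the pictures to about 1–2 mm, and the pocket pitch comes out at 67.8/68.4 mm against 68. I'll start moving: turn the tool to caddy 1's angle first.

Create go.py:
```python
import sys,json,numpy as np
from scipy.spatial.transform import Rotation as Ro
from station import monitor
# positions: shakers and pockets
def pk(c,t,d): return [c[0]+d*np.cos(t),c[1]+d*np.sin(t)]
C1=([.619,.1555],1.065);C2=([.6453,-.0697],-1.304)
T={"T1":[.4715,.3371],"S1":[.4803,.1398],"S2":[.4696,.0406],"T2":[.4407,-.0458],
"1h":pk(*C1,.034),"1o":pk(*C1,-.034),"2h":pk(*C2,.034),"2o":pk(*C2,-.034)}
PH={"1":1.065,"2":np.pi-1.304}
def main(tgts):
    # each target: name-or-"x,y" : z : phi key
    o=monitor.get_obs(); p=np.array(o["eef_pos"]); w,x,y,z=o["tool_rot"]; R=Ro.from_quat([x,y,z,w]).as_matrix()
    print("t",round(o["t"],1),"p",p.round(4),"phi",np.arctan2(R[1,0],R[0,0]).round(4),"tilt",R[2,:2].round(4),"F",o["contact_force"].round(1),"w",round(o["gripper_width"],3),"g",round(o["grasp_force"],1))
    for s in tgts:
        n,z,k=s.split(":"); q=T[n] if n in T else [float(v) for v in n.split(",")]
        d=R.T@(np.array([*q,float(z)])-p); ph=np.arctan2(R[1,0],R[0,0]); dphi=PH[k]-ph if k in PH else 0
        print(s,"dtool",d.round(4),"turn",round(-dphi,4))
        # then continue as if reached
        p=np.array([*q,float(z)]); f=ph+dphi; R=np.array([[np.cos(f),np.sin(f),0],[np.sin(f),-np.cos(f),0],[0,0,-1.]])
main(sys.argv[1:])
```

```text
(no output)
```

Emit:
{"fn": "creep_tool", "kwargs": {
  "increments": "0,0,0,-0.1,1 | 0,0,0,-0.13,1 | 0,0,0,-0.13,1 | 0,0,0,-0.13,1 | 0,0,0,-0.13,1 | 0,0,0,-0.1,1 | 0,0,0,-0.06,1 | 0,0,0,0,1",
  "force": 40
}}

```text
t: 0.9
eef_pos: [0.1855, -0.6487, 0.2307]
tool_rot: [-0.0, 0.863, 0.505, 0.0]
contact_force: [0.5, 0.5, -0.3]
gripper_width: 0.996
grasp_force: 0.0
```

```bash
python3 go.py .5,-.35:.23:1 .5,0:.23:1 T1:.2:1 T1:.065:1
```

```text
t 0.9 p [ 0.1855 -0.6487  0.2307] phi 1.0591 tilt [ 0.0008 -0.0006] F [ 0.5  0.5 -0.3] w 0.996 g 0.0
.5,-.35:.23:1 dtool [0.4144 0.1279 0.001 ] turn -0.0059
.5,0:.23:1 dtool [ 0.3062 -0.1696  0.    ] turn -0.0
T1:.2:1 dtool [ 0.2811 -0.1883  0.03  ] turn -0.0
T1:.065:1 dtool [0.    0.    0.135] turn -0.0
```

Emit:
{"fn": "creep_tool", "kwargs": {
  "increments": "0.02,0.006,0,0,1 | 0.035,0.011,0,0,1 | 0.036,0.011,0,0,1 | 0.036,0.011,0,0,1 | 0.036,0.011,0,0,1 | 0.036,0.011,0,0,1 | 0.036,0.011,0,0,1 | 0.036,0.011,0,0,1 | 0.036,0.011,0,0,1 | 0.036,0.011,0,0,1 | 0.036,0.011,0,0,1 | 0.036,0.011,0,0,1"
}}

```text
t: 2.1
eef_pos: [0.5006, -0.3482, 0.2312]
tool_rot: [-0.0, 0.864, 0.504, -0.0]
contact_force: [0.7, -0.5, -0.2]
gripper_width: 0.999
grasp_force: 0.0
```

Emit:
{"fn": "creep_tool", "kwargs": {
  "increments": "0.03,-0.017,0,0,1 | 0.03,-0.017,0,0,1 | 0.03,-0.017,0,0,1 | 0.03,-0.017,0,0,1 | 0.03,-0.017,0,0,1 | 0.03,-0.017,0,0,1 | 0.03,-0.017,0,0,1 | 0.03,-0.017,0,0,1 | 0.03,-0.017,0,0,1 | 0.03,-0.017,0,0,1 | 0,0,0,0,1"
}}

```text
t: 3.2
eef_pos: [0.4984, 0.001, 0.2316]
tool_rot: [-0.001, 0.862, 0.508, 0.001]
contact_force: [-0.1, -0.3, 0.6]
gripper_width: 1.0
grasp_force: 0.0
```

```bash
python3 go.py T1:.2:1 T1:.063:1
```

```text
t 3.2 p [0.4984 0.001  0.2316] phi 1.0647 tilt [ 0.0022 -0.0006] F [-0.1 -0.3  0.6] w 1.0 g 0.0
T1:.2:1 dtool [ 0.2809 -0.1864  0.0323] turn -0.0003
T1:.063:1 dtool [0.    0.    0.137] turn -0.0
```

Emit:
{"fn": "creep_tool", "kwargs": {
  "increments": "0.028,-0.019,0.003,0,1 | 0.028,-0.019,0.003,0,1 | 0.028,-0.019,0.003,0,1 | 0.028,-0.019,0.003,0,1 | 0.028,-0.019,0.003,0,1 | 0.028,-0.019,0.003,0,1 | 0.028,-0.018,0.003,0,1 | 0.028,-0.018,0.003,0,1 | 0.028,-0.018,0.003,0,1 | 0.028,-0.018,0.003,0,1 | 0,0,0,0,1 | 0,0,0,0,1"
}}

```text
t: 4.4
eef_pos: [0.4734, 0.3306, 0.2008]
tool_rot: [0.0, 0.863, 0.505, -0.001]
contact_force: [-0.7, -1.1, -0.6]
gripper_width: 1.0
grasp_force: 0.0
```

```bash
python3 go.py T1:.063:1
```

Run:
```python
from h import *
for n in("top","side"): cv2.imwrite(f"pics/{n}1.png",eyes.read_camera(n))
```

```text
t 4.4 p [0.4734 0.3306 0.2008] phi 1.0589 tilt [-0.001  -0.0004] F [-0.7 -1.1 -0.6] w 1.0 g 0.0
T1:.063:1 dtool [ 0.0048 -0.0048  0.1378] turn -0.0061
```

View pics/side1.png

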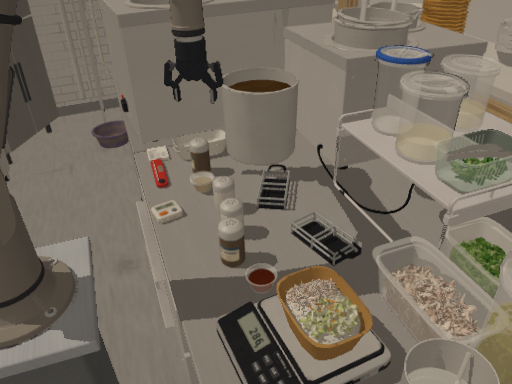

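Side view: the open gripper hangs at about (193,80), above tall shaker 1 at (200,157), clear of the pot and the cup. Descending and closing.

Emit:
{"fn": "creep_tool", "kwargs": {
  "increments": "0.005,-0.005,0.02,-0.006,1 | 0,0,0.03,0,1 | 0,0,0.03,0,1 | 0,0,0.025,0,1 | 0,0,0.02,0,1 | 0,0,0.013,0,1 | 0,0,0,0,1 | 0,0,0,0,1"
}}

```text
t: 5.3
eef_pos: [0.4723, 0.3372, 0.0639]
tool_rot: [0.0, 0.862, 0.507, 0.0]
contact_force: [0.0, -0.7, -0.0]
gripper_width: 1.0
grasp_force: 0.0
```

```bash
python3 go.py T1:.063:1
```

```text
t 5.3 p [0.4723 0.3372 0.0639] phi 1.0638 tilt [0.0005 0.0005] F [ 0.  -0.7 -0. ] w 1.0 g 0.0
T1:.063:1 dtool [-0.0005 -0.0007  0.0009] turn -0.0012
```

Emit:
{"fn": "creep_tool", "kwargs": {
  "increments": "0,0,0,0,0 | 0,0,0,0,0 | 0,0,0,0,0 | 0,0,0,0,0 | 0,0,0,0,0 | 0,0,0,0,0 | 0,0,0,0,0",
  "force": 40
}}

```text
t: 6.0
eef_pos: [0.4724, 0.3381, 0.0647]
tool_rot: [-0.0, 0.862, 0.508, 0.001]
contact_force: [-1.2, -0.3, 6.0]
gripper_width: 0.595
grasp_force: 41.2
```

```bash
python3 go.py 1h:.063:1
```

```text
t 6.0 p [0.4724 0.3381 0.0647] phi 1.0648 tilt [0.0019 0.0011] F [-1.2 -0.3  6. ] w 0.595 g 41.2
1h:.063:1 dtool [-0.0547  0.2168  0.0018] turn -0.0002
```

Emit:
{"fn": "creep_tool", "kwargs": {
  "increments": "0,0,-0.01,0,0 | 0,0,-0.02,0,0 | 0,0,-0.03,0,0 | 0,0,-0.03,0,0 | 0,0,-0.03,0,0 | 0,0,-0.02,0,0 | 0,0,0,0,0"
}}

```text
t: 6.7
eef_pos: [0.473, 0.3389, 0.2071]
tool_rot: [-0.0, 0.862, 0.508, 0.003]
contact_force: [0.1, -0.7, -1.6]
gripper_width: 0.6
grasp_force: 42.1
```

Emit:
{"fn": "creep_tool", "kwargs": {
  "increments": "-0.003,0.01,0,0,0 | -0.005,0.021,0,0,0 | -0.006,0.023,0,0,0 | -0.006,0.023,0,0,0 | -0.006,0.023,0,0,0 | -0.006,0.023,0,0,0 | -0.006,0.023,0,0,0 | -0.006,0.023,0,0,0 | -0.005,0.021,0,0,0 | -0.003,0.015,0,0,0 | -0.002,0.01,0,0,0 | 0,0,0,0,0 | 0,0,0,0,0"
}}

```text
t: 8.0
eef_pos: [0.6328, 0.1868, 0.2029]
tool_rot: [-0.0, 0.861, 0.508, -0.0]
contact_force: [-0.5, 1.1, -0.3]
gripper_width: 0.596
grasp_force: 42.1
```

```bash
python3 go.py 1h:.067:1
```

Run:
```python
from h import *
for n in("top","side"): cv2.imwrite(f"pics/{n}2.png",eyes.read_camera(n))
a=cv2.imread("pics/top2.png")[110:260,140:300];b=cv2.imread("pics/side2.png")[40:240,160:340]
cv2.imwrite("pics/two2.png",np.hstack([cv2.resize(a,(400,375)),cv2.resize(b,(360,400))[:375]]))
```

```text
t 8.0 p [0.6328 0.1868 0.2029] phi 1.0657 tilt [-0.0002 -0.0012] F [-0.5  1.1 -0.3] w 0.596 g 42.1
1h:.067:1 dtool [-1.000e-04  3.200e-03  1.359e-01] turn 0.0007
```

View pics/two2.png

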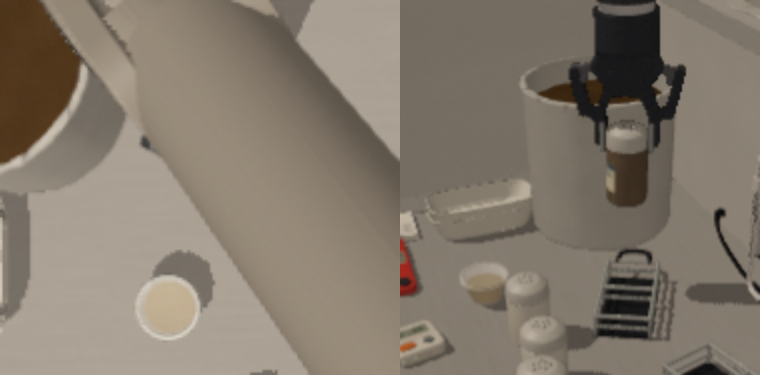

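The shaker hangs upright over the handle pocket and clear of the pot. Lowering in two stages.

Emit:
{"fn": "creep_tool", "kwargs": {
  "increments": "0,0.003,0.02,0,0 | 0,0,0.03,0,0 | 0,0,0.02,0,0 | 0,0,0.015,0,0 | 0,0,0.008,0,0 | 0,0,0.006,0,0 | 0,0,0.006,0,0 | 0,0,0,0,0"
}}

```text
t: 8.9
eef_pos: [0.6362, 0.1846, 0.0981]
tool_rot: [-0.0, 0.862, 0.508, -0.0]
contact_force: [0.7, 0.1, -1.2]
gripper_width: 0.595
grasp_force: 42.1
```

```bash
python3 go.py 1h:.067:1
```

Run:
```python
from h import *
b=eyes.read_camera("side")[90:240,210:340]
cv2.imwrite("pics/side3.png",cv2.resize(b,None,fx=4,fy=4,interpolation=cv2.INTER_CUBIC))
```

```text
t 8.9 p [0.6362 0.1846 0.0981] phi 1.0648 tilt [-0.0001 -0.0001] F [ 0.7  0.1 -1.2] w 0.595 g 42.1
1h:.067:1 dtool [ 0.0002 -0.0009  0.0311] turn -0.0002
```

View pics/side3.png

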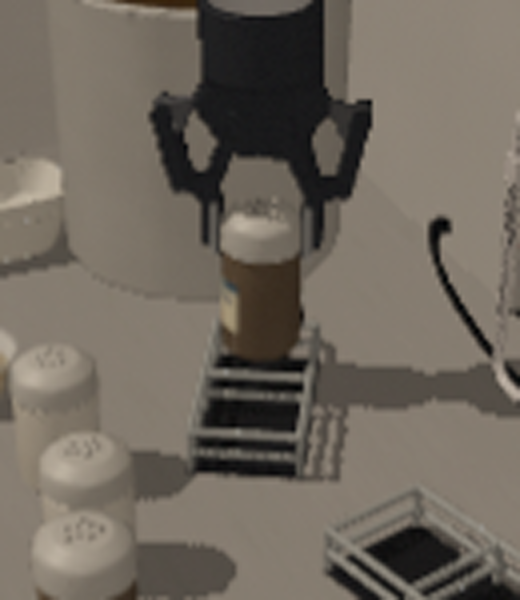

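Its bottom is at the rim, about 1.5 px left of the rail midline, which is inside the clearance. Continuing down slowly.

Emit:
{"fn": "creep_tool", "kwargs": {
  "increments": "0,0.001,0.008,0,0 | 0,0,0.008,0,0 | 0,0,0.006,0,0 | 0,0,0.004,0,0 | 0,0,0,0,0"
}}

```text
t: 9.45
eef_pos: [0.6366, 0.1838, 0.0713]
tool_rot: [-0.0, 0.862, 0.508, -0.001]
contact_force: [0.2, 0.0, -1.5]
gripper_width: 0.595
grasp_force: 42.1
```

```bash
python3 go.py 1h:.067:1
```

```text
t 9.4 p [0.6366 0.1838 0.0713] phi 1.0649 tilt [-0.0011 -0.001 ] F [ 0.2  0.  -1.5] w 0.595 g 42.1
1h:.067:1 dtool [ 0.0007 -0.0016  0.0043] turn -0.0001
```

Emit:
{"fn": "creep_tool", "kwargs": {
  "increments": "0,0,0.002,0,0 | 0,0,0.002,0,0 | 0,0,0,0,0"
}}

```text
t: 9.75
eef_pos: [0.637, 0.184, 0.0682]
tool_rot: [0.0, 0.862, 0.508, -0.0]
contact_force: [1.1, -0.2, -1.8]
gripper_width: 0.599
grasp_force: 42.1
```

```bash
python3 go.py
```

```text
t 9.8 p [0.637  0.184  0.0682] phi 1.0648 tilt [-0.0002 -0.0001] F [ 1.1 -0.2 -1.8] w 0.599 g 42.1
```

Emit:
{"fn": "creep_tool", "kwargs": {
  "increments": "0,0,0,0,0.7 | 0,0,0,0,0.8 | 0,0,0,0,1 | 0,0,0,0,1 | 0,0,0,0,1"
}}

```text
t: 10.25
eef_pos: [0.6372, 0.1841, 0.0684]
tool_rot: [0.0, 0.862, 0.508, 0.0]
contact_force: [0.3, 0.2, -0.3]
gripper_width: 1.003
grasp_force: 0.0
```

Emit:
{"fn": "creep_tool", "kwargs": {
  "increments": "0,0,-0.02,0,1 | 0,0,-0.03,0,1 | 0,0,-0.03,0,1 | 0,0,-0.03,0,1 | 0,0,-0.02,0,1 | 0,0,0,0,1"
}}

```text
t: 10.85
eef_pos: [0.6389, 0.185, 0.202]
tool_rot: [0.001, 0.862, 0.508, 0.003]
contact_force: [-0.7, 0.3, 0.4]
gripper_width: 1.006
grasp_force: 0.0
```

```bash
python3 go.py S1:.2:1 S1:.051:1
```

```text
t 10.8 p [0.6389 0.185  0.202 ] phi 1.0646 tilt [0.0046 0.0041] F [-0.7  0.3  0.4] w 1.006 g 0.0
S1:.2:1 dtool [-0.1165 -0.1168  0.001 ] turn -0.0004
S1:.051:1 dtool [0.    0.    0.149] turn -0.0
```

Emit:
{"fn": "creep_tool", "kwargs": {
  "increments": "-0.01,-0.01,0,0,1 | -0.018,-0.018,0,0,1 | -0.02,-0.02,0,0,1 | -0.02,-0.02,0,0,1 | -0.02,-0.02,0,0,1 | -0.018,-0.018,0,0,1 | -0.01,-0.01,0,0,1 | 0,0,0,0,1 | 0,0,0,0,1"
}}

```text
t: 11.75
eef_pos: [0.4798, 0.1387, 0.198]
tool_rot: [0.0, 0.862, 0.508, 0.0]
contact_force: [0.1, -0.6, 0.1]
gripper_width: 1.001
grasp_force: 0.0
```

```bash
python3 go.py S1:.051:1
```

Run:
```python
from h import *
b=eyes.read_camera("side")[70:240,180:350]
cv2.imwrite("pics/side4.png",cv2.resize(b,None,fx=3.5,fy=3.5,interpolation=cv2.INTER_CUBIC))
```

```text
t 11.8 p [0.4798 0.1387 0.198 ] phi 1.0646 tilt [0.     0.0002] F [ 0.1 -0.6  0.1] w 1.001 g 0.0
S1:.051:1 dtool [ 1.20e-03 -1.00e-04  1.47e-01] turn -0.0004
```

View pics/side4.png

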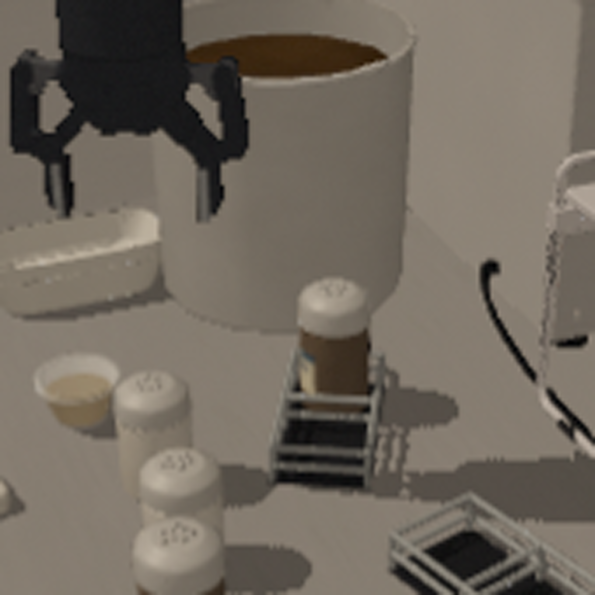

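Tall shaker 1 stands upright in the handle pocket at crop (334,350). Next is short shaker 1.

Emit:
{"fn": "creep_tool", "kwargs": {
  "increments": "0.001,0,0.02,0,1 | 0,0,0.03,0,1 | 0,0,0.03,0,1 | 0,0,0.03,0,1 | 0,0,0.02,0,1 | 0,0,0.015,0,1 | 0,0,0.002,0,1 | 0,0,0,0,1"
}}

```text
t: 12.6
eef_pos: [0.4803, 0.1401, 0.0513]
tool_rot: [-0.0, 0.862, 0.508, -0.0]
contact_force: [-0.3, 0.1, 0.8]
gripper_width: 1.0
grasp_force: 0.0
```

```bash
python3 go.py
```

```text
t 12.6 p [0.4803 0.1401 0.0513] phi 1.0649 tilt [ 0.0002 -0.0003] F [-0.3  0.1  0.8] w 1.0 g 0.0
```

Emit:
{"fn": "creep_tool", "kwargs": {
  "increments": "0,0,0,0,0 | 0,0,0,0,0 | 0,0,0,0,0 | 0,0,0,0,0 | 0,0,0,0,0 | 0,0,0,0,0 | 0,0,0,0,0",
  "force": 40
}}

```text
t: 13.3
eef_pos: [0.4808, 0.14, 0.0526]
tool_rot: [0.0, 0.862, 0.507, 0.001]
contact_force: [-0.6, -1.3, 7.5]
gripper_width: 0.597
grasp_force: 40.3
```

```bash
python3 go.py 1o:.054:1
```

```text
t 13.3 p [0.4808 0.14   0.0526] phi 1.0645 tilt [0.0014 0.0017] F [-0.6 -1.3  7.5] w 0.597 g 40.3
1o:.054:1 dtool [ 0.0466  0.1134 -0.0011] turn -0.0005
```

Emit:
{"fn": "creep_tool", "kwargs": {
  "increments": "0,0,-0.01,0,0 | 0,0,-0.02,0,0 | 0,0,-0.03,0,0 | 0,0,-0.03,0,0 | 0,0,-0.03,0,0 | 0,0,-0.03,0,0 | 0,0,0,0,0 | 0,0,0,0,0"
}}

```text
t: 14.1
eef_pos: [0.48, 0.1395, 0.2021]
tool_rot: [0.0, 0.862, 0.507, 0.001]
contact_force: [0.5, -0.6, -2.0]
gripper_width: 0.589
grasp_force: 42.1
```

```bash
python3 go.py 1o:.054:1
```

```text
t 14.1 p [0.48   0.1395 0.2021] phi 1.0645 tilt [0.0007 0.0016] F [ 0.5 -0.6 -2. ] w 0.589 g 42.1
1o:.054:1 dtool [0.0473 0.1136 0.1483] turn -0.0005
```

Emit:
{"fn": "creep_tool", "kwargs": {
  "increments": "0.004,0.01,0,0,0 | 0.008,0.02,0,0,0 | 0.01,0.023,0,0,0 | 0.01,0.023,0,0,0 | 0.008,0.02,0,0,0 | 0.005,0.012,0,0,0 | 0.002,0.0055,0,0,0 | 0,0,0,0,0 | 0,0,0,0,0"
}}

```text
t: 15.0
eef_pos: [0.601, 0.1261, 0.2009]
tool_rot: [-0.0, 0.861, 0.508, -0.001]
contact_force: [-0.2, -0.2, -0.7]
gripper_width: 0.596
grasp_force: 42.1
```

```bash
python3 go.py 1o:.054:1
```

```text
t 15.0 p [0.601  0.1261 0.2009] phi 1.0656 tilt [-0.0007 -0.001 ] F [-0.2 -0.2 -0.7] w 0.596 g 42.1
1o:.054:1 dtool [0.0005 0.0017 0.1469] turn 0.0006
```

Emit:
{"fn": "creep_tool", "kwargs": {
  "increments": "0,0,0.02,0,0 | 0,0,0.03,0,0 | 0,0,0.03,0,0 | 0,0,0.02,0,0 | 0,0,0.012,0,0 | 0,0,0.005,0,0 | 0,0,0,0,0"
}}

```text
t: 15.7
eef_pos: [0.6018, 0.126, 0.0845]
tool_rot: [-0.0, 0.862, 0.508, -0.0]
contact_force: [0.4, 0.8, -0.6]
gripper_width: 0.597
grasp_force: 42.1
```

```bash
python3 go.py 1o:.055:1
```

```text
t 15.7 p [0.6018 0.126  0.0845] phi 1.0651 tilt [-0.     -0.0001] F [ 0.4  0.8 -0.6] w 0.597 g 42.1
1o:.055:1 dtool [0.0002 0.0008 0.0295] turn 0.0001
```

Emit:
{"fn": "creep_tool", "kwargs": {
  "increments": "0,0.001,0.008,0,0 | 0,0,0.008,0,0 | 0,0,0.006,0,0 | 0,0,0.004,0,0 | 0,0,0.002,0,0 | 0,0,0,0,0"
}}

```text
t: 16.3
eef_pos: [0.6028, 0.1254, 0.0562]
tool_rot: [-0.0, 0.862, 0.508, -0.0]
contact_force: [-0.3, 0.3, -1.4]
gripper_width: 0.596
grasp_force: 42.1
```

```bash
python3 go.py 1o:.0555:1
```

```text
t 16.3 p [0.6028 0.1254 0.0562] phi 1.0649 tilt [-0.0001 -0.0001] F [-0.3  0.3 -1.4] w 0.596 g 42.1
1o:.0555:1 dtool [ 0.0002 -0.0004  0.0007] turn -0.0001
```

Emit:
{"fn": "creep_tool", "kwargs": {
  "increments": "0,0,0.001,0,0 | 0,0,0,0,0.7 | 0,0,0,0,0.8 | 0,0,0,0,1 | 0,0,0,0,1 | 0,0,0,0,1"
}}

```text
t: 16.9
eef_pos: [0.6028, 0.1253, 0.0553]
tool_rot: [0.0, 0.862, 0.508, 0.0]
contact_force: [-0.5, 1.4, -0.1]
gripper_width: 0.997
grasp_force: 0.0
```

Emit:
{"fn": "creep_tool", "kwargs": {
  "increments": "0,0,-0.02,0,1 | 0,0,-0.03,0,1 | 0,0,-0.03,0,1 | 0,0,-0.03,0,1 | 0,0,-0.03,0,1 | 0,0,-0.01,0,1 | 0,0,0,-0.1,1 | 0,0,0,-0.13,1 | 0,0,0,-0.13,1 | 0,0,0,-0.13,1 | 0,0,0,-0.13,1 | 0,0,0,-0.1,1 | 0,0,0,-0.053,1 | 0,0,0,0,1"
}}

```text
t: 18.3
eef_pos: [0.6024, 0.125, 0.2043]
tool_rot: [-0.001, 0.607, 0.795, -0.0]
contact_force: [-0.3, -0.5, -0.4]
gripper_width: 0.996
grasp_force: 0.0
```

```bash
python3 go.py T2:.2:2
```

```text
t 18.3 p [0.6024 0.125  0.2043] phi 1.8381 tilt [ 0.0003 -0.0014] F [-0.3 -0.5 -0.4] w 0.996 g 0.0
T2:.2:2 dtool [-0.122  -0.2011  0.0045] turn 0.0005
```

Emit:
{"fn": "creep_tool", "kwargs": {
  "increments": "-0.006,-0.01,0,0,1 | -0.012,-0.02,0,0,1 | -0.016,-0.026,0,0,1 | -0.016,-0.026,0,0,1 | -0.016,-0.026,0,0,1 | -0.016,-0.026,0,0,1 | -0.016,-0.026,0,0,1 | -0.012,-0.021,0,0,1 | -0.008,-0.013,0,0,1 | -0.004,-0.007,0,0,1 | 0,0,0,0,1 | 0,0,0,0,1"
}}

```text
t: 19.5
eef_pos: [0.4415, -0.045, 0.2055]
tool_rot: [0.0, 0.607, 0.795, 0.0]
contact_force: [0.1, 0.7, -0.6]
gripper_width: 0.999
grasp_force: 0.0
```

```bash
python3 go.py T2:.063:2
```

Run:
```python
from h import *
b=eyes.read_camera("side")[90:280,180:350]
cv2.imwrite("pics/side5.png",cv2.resize(b,None,fx=3,fy=3,interpolation=cv2.INTER_CUBIC))
```

```text
t 19.5 p [ 0.4415 -0.045   0.2055] phi 1.8376 tilt [-0.0001  0.0007] F [ 0.1  0.7 -0.6] w 0.999 g 0.0
T2:.063:2 dtool [-0.0005 -0.0011  0.1425] turn 0.0
```

View pics/side5.png

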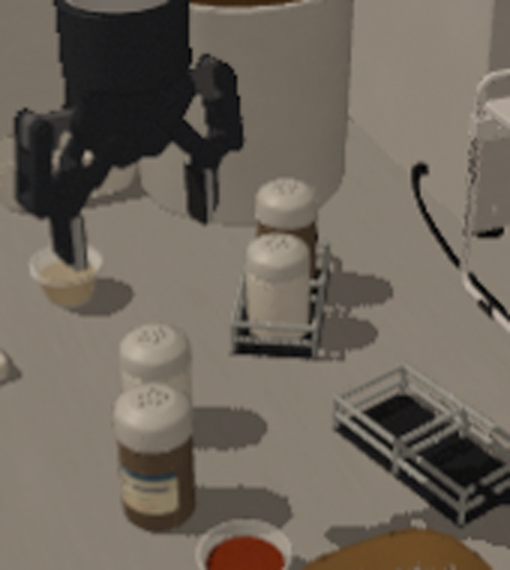

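Caddy 1 is filled, with both shakers upright (crop 285,240). The gripper is over tall shaker 2. Descending, grasping and lifting.

Emit:
{"fn": "creep_tool", "kwargs": {
  "increments": "-0.0005,-0.001,0.02,0,1 | 0,0,0.03,0,1 | 0,0,0.03,0,1 | 0,0,0.03,0,1 | 0,0,0.02,0,1 | 0,0,0.012,0,1 | 0,0,0,0,1 | 0,0,0,0,1"
}}

```text
t: 20.35
eef_pos: [0.441, -0.0456, 0.0638]
tool_rot: [0.0, 0.606, 0.795, 0.0]
contact_force: [-0.6, 0.1, -0.5]
gripper_width: 1.002
grasp_force: 0.0
```

```bash
python3 go.py
```

```text
t 20.4 p [ 0.441  -0.0456  0.0638] phi 1.8384 tilt [0.0001 0.0008] F [-0.6  0.1 -0.5] w 1.002 g 0.0
```

Emit:
{"fn": "creep_tool", "kwargs": {
  "increments": "0,0,0,0,0 | 0,0,0,0,0 | 0,0,0,0,0 | 0,0,0,0,0 | 0,0,0,0,0 | 0,0,0,0,0 | 0,0,0,0,0",
  "force": 40
}}

```text
t: 21.05
eef_pos: [0.4411, -0.0464, 0.0645]
tool_rot: [0.001, 0.607, 0.795, 0.0]
contact_force: [-2.4, -1.8, 9.6]
gripper_width: 0.597
grasp_force: 39.9
```

```bash
python3 go.py
```

```text
t 21.1 p [ 0.4411 -0.0464  0.0645] phi 1.8374 tilt [-0.0015  0.0015] F [-2.4 -1.8  9.6] w 0.597 g 39.9
```

Emit:
{"fn": "creep_tool", "kwargs": {
  "increments": "0,0,-0.01,0,0 | 0,0,-0.02,0,0 | 0,0,-0.03,0,0 | 0,0,-0.03,0,0 | 0,0,-0.03,0,0 | 0,0,-0.018,0,0 | 0,0,0,0,0 | 0,0,0,0,0"
}}

```text
t: 21.85
eef_pos: [0.4399, -0.0464, 0.2013]
tool_rot: [0.0, 0.607, 0.795, -0.0]
contact_force: [-0.1, 0.1, -2.3]
gripper_width: 0.596
grasp_force: 42.3
```

```bash
python3 go.py 2h:.2:2
```

```text
t 21.9 p [ 0.4399 -0.0464  0.2013] phi 1.8374 tilt [-0.0007  0.0001] F [-0.1  0.1 -2.3] w 0.596 g 42.3
2h:.2:2 dtool [-0.1106  0.192   0.0014] turn -0.0002
```

Emit:
{"fn": "creep_tool", "kwargs": {
  "increments": "-0.005,0.009,0,0,0 | -0.011,0.019,0,0,0 | -0.014,0.025,0,0,0 | -0.014,0.025,0,0,0 | -0.014,0.025,0,0,0 | -0.014,0.025,0,0,0 | -0.014,0.024,0,0,0 | -0.011,0.019,0,0,0 | -0.008,0.013,0,0,0 | -0.0055,0.008,0,0,0 | 0,0,0,0,0 | 0,0,0,0,0"
}}

```text
t: 23.05
eef_pos: [0.654, -0.1018, 0.2003]
tool_rot: [-0.001, 0.607, 0.795, -0.0]
contact_force: [-0.1, 0.0, -1.6]
gripper_width: 0.591
grasp_force: 42.3
```

```bash
python3 go.py 2h:.1:2
```

```text
t 23.1 p [ 0.654  -0.1018  0.2003] phi 1.838 tilt [ 0.0009 -0.0017] F [-0.1  0.  -1.6] w 0.591 g 42.3
2h:.1:2 dtool [-0.0009  0.0002  0.1003] turn 0.0004
```

Emit:
{"fn": "creep_tool", "kwargs": {
  "increments": "0,0,0.02,0,0 | 0,0,0.03,0,0 | 0,0,0.025,0,0 | 0,0,0.015,0,0 | 0,0,0.008,0,0 | 0,0,0,0,0 | 0,0,0,0,0"
}}

```text
t: 23.75
eef_pos: [0.6553, -0.1019, 0.1044]
tool_rot: [0.001, 0.607, 0.795, 0.0]
contact_force: [-0.4, -0.6, -1.8]
gripper_width: 0.596
grasp_force: 42.3
```

```bash
python3 go.py 2h:.068:2
```

Run:
```python
from h import *
b=eyes.read_camera("side")[130:280,260:400]
cv2.imwrite("pics/side6.png",cv2.resize(b,None,fx=4,fy=4,interpolation=cv2.INTER_CUBIC))
```

```text
t 23.8 p [ 0.6553 -0.1019  0.1044] phi 1.8378 tilt [-0.0005  0.0016] F [-0.4 -0.6 -1.8] w 0.596 g 42.3
2h:.068:2 dtool [-0.0002 -0.0012  0.0364] turn 0.0002
```

View pics/side6.png

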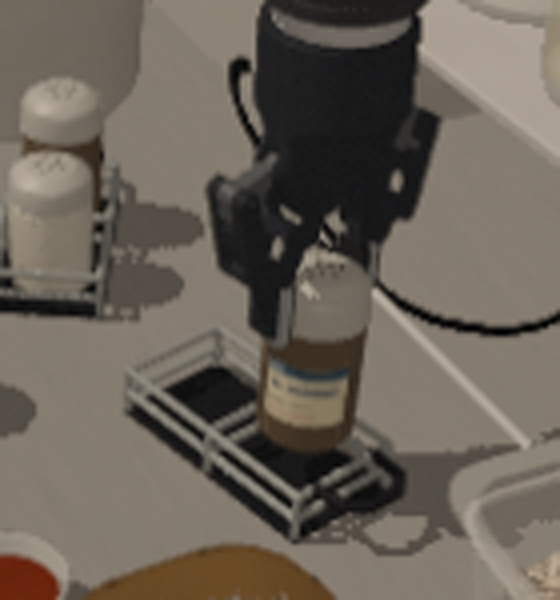

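The shaker looks slightly leaned in this view. I'll compare it with the projected vertical before going down.

Run:
```python
from h import *
for z in(.04,.114,.141): print((proj("side",[[.6553,-.1019,z]])[0]-(260,130)+.5)*4)
```

```text
[303.01883015 425.13282123]
[314.07861436 312.51455395]
[318.32746792 268.72630593]
```

The body axis runs from (306,430) to (313,340), against the expected (303,425) to (314,312), so it is vertical. Lowering, releasing and lifting.

Emit:
{"fn": "creep_tool", "kwargs": {
  "increments": "0,-0.001,0.008,0,0 | 0,0,0.008,0,0 | 0,0,0.008,0,0 | 0,0,0.006,0,0 | 0,0,0.004,0,0 | 0,0,0.0015,0,0 | 0,0,0,0,0"
}}

```text
t: 24.5
eef_pos: [0.6538, -0.1023, 0.068]
tool_rot: [0.0, 0.607, 0.795, 0.0]
contact_force: [-0.0, -0.4, -1.6]
gripper_width: 0.598
grasp_force: 42.3
```

```bash
python3 go.py 2h:.068:2
```

```text
t 24.5 p [ 0.6538 -0.1023  0.068 ] phi 1.8378 tilt [-0.0002  0.0002] F [-0.  -0.4 -1.6] w 0.598 g 42.3
2h:.068:2 dtool [-0.0003  0.0004 -0.    ] turn 0.0002
```

Emit:
{"fn": "creep_tool", "kwargs": {
  "increments": "0,0,0,0,0.7 | 0,0,0,0,0.8 | 0,0,0,0,1 | 0,0,0,0,1 | 0,0,0,0,1"
}}

```text
t: 25.0
eef_pos: [0.6538, -0.1023, 0.0679]
tool_rot: [0.0, 0.607, 0.795, 0.0]
contact_force: [-0.3, -0.5, -1.5]
gripper_width: 1.001
grasp_force: 0.0
```

Emit:
{"fn": "creep_tool", "kwargs": {
  "increments": "0,0,-0.02,0,1 | 0,0,-0.03,0,1 | 0,0,-0.03,0,1 | 0,0,-0.03,0,1 | 0,0,-0.02,0,1 | 0,0,0,0,1 | 0,0,0,0,1"
}}

```text
t: 25.7
eef_pos: [0.6536, -0.1024, 0.1977]
tool_rot: [0.0, 0.607, 0.795, -0.0]
contact_force: [-0.8, -0.1, -1.1]
gripper_width: 0.999
grasp_force: 0.0
```

```bash
python3 go.py S2:.2:2
```

```text
t 25.7 p [ 0.6536 -0.1024  0.1977] phi 1.8377 tilt [-0.0005  0.0002] F [-0.8 -0.1 -1.1] w 0.999 g 0.0
S2:.2:2 dtool [ 0.1865 -0.1398 -0.0024] turn 0.0001
```

Emit:
{"fn": "creep_tool", "kwargs": {
  "increments": "0.01,-0.007,0,0,1 | 0.02,-0.015,0,0,1 | 0.024,-0.018,0,0,1 | 0.024,-0.018,0,0,1 | 0.024,-0.018,0,0,1 | 0.024,-0.018,0,0,1 | 0.024,-0.018,0,0,1 | 0.02,-0.015,0,0,1 | 0.0115,-0.009,0,0,1 | 0.005,-0.004,0,0,1 | 0,0,0,0,1 | 0,0,0,0,1"
}}

```text
t: 26.9
eef_pos: [0.4701, 0.0399, 0.1977]
tool_rot: [0.0, 0.607, 0.795, 0.0]
contact_force: [0.4, -0.2, 0.5]
gripper_width: 1.001
grasp_force: 0.0
```

```bash
python3 go.py S2:.051:2
```

Run:
```python
from h import *
b=eyes.read_camera("side")[100:280,180:370]
cv2.imwrite("pics/side7.png",cv2.resize(b,None,fx=3,fy=3,interpolation=cv2.INTER_CUBIC))
```

```text
t 26.9 p [0.4701 0.0399 0.1977] phi 1.8367 tilt [-0.      0.0003] F [ 0.4 -0.2  0.5] w 1.001 g 0.0
S2:.051:2 dtool [ 0.0008 -0.0004  0.1467] turn -0.0009
```

View pics/side7.png

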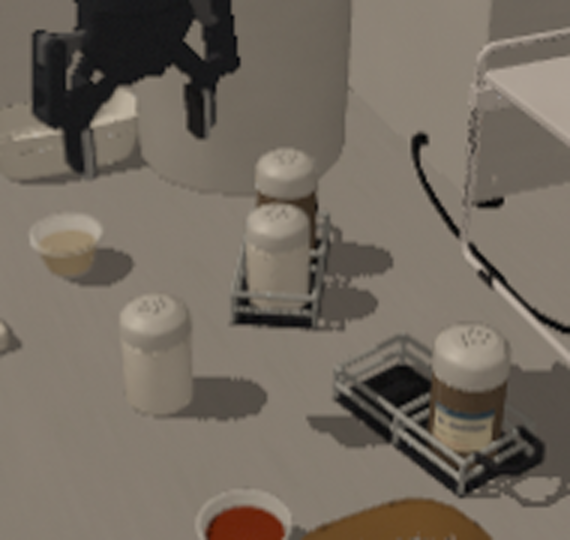

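Tall shaker 2 is seated in caddy 2's handle pocket (crop 470,390). Short shaker 2, at (157,355), is the last.

Emit:
{"fn": "creep_tool", "kwargs": {
  "increments": "0.0008,0,0.02,0,1 | 0,0,0.03,0,1 | 0,0,0.03,0,1 | 0,0,0.03,0,1 | 0,0,0.02,0,1 | 0,0,0.015,0,1 | 0,0,0.002,0,1 | 0,0,0,0,1"
}}

```text
t: 27.75
eef_pos: [0.4697, 0.0414, 0.0508]
tool_rot: [-0.0, 0.607, 0.795, 0.0]
contact_force: [-0.6, 0.3, 0.9]
gripper_width: 1.002
grasp_force: 0.0
```

```bash
python3 go.py
```

```text
t 27.8 p [0.4697 0.0414 0.0508] phi 1.8375 tilt [0.0002 0.    ] F [-0.6  0.3  0.9] w 1.002 g 0.0
```

Emit:
{"fn": "creep_tool", "kwargs": {
  "increments": "0,0,0,0,0 | 0,0,0,0,0 | 0,0,0,0,0 | 0,0,0,0,0 | 0,0,0,0,0 | 0,0,0,0,0 | 0,0,0,0,0",
  "force": 40
}}

```text
t: 28.45
eef_pos: [0.4701, 0.0414, 0.052]
tool_rot: [0.001, 0.607, 0.795, 0.001]
contact_force: [-2.1, 0.7, 7.0]
gripper_width: 0.595
grasp_force: 40.4
```

```bash
python3 go.py
```

```text
t 28.4 p [0.4701 0.0414 0.052 ] phi 1.8376 tilt [-0.0009  0.002 ] F [-2.1  0.7  7. ] w 0.595 g 40.4
```

Emit:
{"fn": "creep_tool", "kwargs": {
  "increments": "0,0,-0.01,0,0 | 0,0,-0.02,0,0 | 0,0,-0.03,0,0 | 0,0,-0.03,0,0 | 0,0,-0.03,0,0 | 0,0,-0.03,0,0 | 0,0,0,0,0 | 0,0,0,0,0"
}}

```text
t: 29.25
eef_pos: [0.4692, 0.0412, 0.2015]
tool_rot: [0.001, 0.607, 0.795, 0.0]
contact_force: [0.2, -0.5, -2.2]
gripper_width: 0.591
grasp_force: 42.1
```

```bash
python3 go.py 2o:.2:2
```

```text
t 29.2 p [0.4692 0.0412 0.2015] phi 1.8374 tilt [-0.0011  0.0012] F [ 0.2 -0.5 -2.2] w 0.591 g 42.1
2o:.2:2 dtool [-0.1193  0.1406  0.0018] turn -0.0002
```

Emit:
{"fn": "creep_tool", "kwargs": {
  "increments": "-0.006,0.007,0,0,0 | -0.013,0.015,0,0,0 | -0.016,0.019,0,0,0 | -0.016,0.019,0,0,0 | -0.016,0.019,0,0,0 | -0.016,0.019,0,0,0 | -0.015,0.018,0,0,0 | -0.011,0.013,0,0,0 | -0.007,0.008,0,0,0 | -0.0035,0.0035,0,0,0 | 0,0,0,0,0 | 0,0,0,0,0"
}}

```text
t: 30.45
eef_pos: [0.6356, -0.0363, 0.2005]
tool_rot: [-0.0, 0.606, 0.795, -0.0]
contact_force: [0.7, -0.3, -1.6]
gripper_width: 0.596
grasp_force: 42.1
```

```bash
python3 go.py 2o:.085:2
```

```text
t 30.4 p [ 0.6356 -0.0363  0.2005] phi 1.8386 tilt [ 0.0004 -0.0009] F [ 0.7 -0.3 -1.6] w 0.596 g 42.1
2o:.085:2 dtool [-0.0009  0.0007  0.1155] turn 0.001
```

Emit:
{"fn": "creep_tool", "kwargs": {
  "increments": "0,0,0.02,0,0 | 0,0,0.03,0,0 | 0,0,0.03,0,0 | 0,0,0.02,0,0 | 0,0,0.012,0,0 | 0,0,0.005,0,0 | 0,0,0,0,0 | 0,0,0,0,0"
}}

```text
t: 31.25
eef_pos: [0.637, -0.0366, 0.085]
tool_rot: [0.001, 0.607, 0.795, 0.001]
contact_force: [0.4, -0.6, -0.9]
gripper_width: 0.593
grasp_force: 42.1
```

```bash
python3 go.py 2o:.055:2
```

```text
t 31.2 p [ 0.637  -0.0366  0.085 ] phi 1.8379 tilt [-0.0005  0.0018] F [ 0.4 -0.6 -0.9] w 0.593 g 42.1
2o:.055:2 dtool [-0.0001 -0.0008  0.03  ] turn 0.0003
```

Emit:
{"fn": "creep_tool", "kwargs": {
  "increments": "0,-0.0005,0.008,0,0 | 0,0,0.008,0,0 | 0,0,0.006,0,0 | 0,0,0.004,0,0 | 0,0,0.003,0,0 | 0,0,0,0,0"
}}

```text
t: 31.85
eef_pos: [0.6359, -0.0369, 0.0552]
tool_rot: [0.0, 0.607, 0.795, -0.0]
contact_force: [-2.8, -0.8, 3.2]
gripper_width: 0.594
grasp_force: 42.5
```

```bash
python3 go.py 2o:.0555:2
```

```text
t 31.9 p [ 0.6359 -0.0369  0.0552] phi 1.8377 tilt [-0.0004 -0.0002] F [-2.8 -0.8  3.2] w 0.594 g 42.5
2o:.0555:2 dtool [-0.0001  0.0005 -0.0003] turn 0.0001
```

Light floor contact, about 3 N. Releasing, lifting and backing away for a final look from both cameras.

Emit:
{"fn": "creep_tool", "kwargs": {
  "increments": "0,0,0,0,0.7 | 0,0,0,0,0.8 | 0,0,0,0,1 | 0,0,0,0,1 | 0,0,0,0,1"
}}

```text
t: 32.35
eef_pos: [0.6358, -0.0369, 0.0548]
tool_rot: [0.0, 0.607, 0.795, 0.0]
contact_force: [0.2, -0.7, 0.6]
gripper_width: 1.002
grasp_force: 0.0
```

Emit:
{"fn": "creep_tool", "kwargs": {
  "increments": "0,0,-0.02,0,1 | 0,0,-0.03,0,1 | 0,0,-0.03,0,1 | 0,0,-0.03,0,1 | 0,0,-0.03,0,1 | 0,0,-0.03,0,1 | 0,0,0,0,1"
}}

```text
t: 33.05
eef_pos: [0.6383, -0.0363, 0.2297]
tool_rot: [0.003, 0.607, 0.795, 0.002]
contact_force: [-0.2, 0.9, 1.1]
gripper_width: 1.002
grasp_force: 0.0
```

Emit:
{"fn": "creep_tool", "kwargs": {
  "increments": "-0.02,-0.01,0,0,1 | -0.03,-0.01,0,0,1 | -0.03,-0.01,0,0,1 | -0.03,-0.01,0,0,1 | -0.03,-0.01,0,0,1 | -0.03,-0.01,0,0,1 | -0.03,-0.01,0,0,1 | -0.03,-0.01,0,0,1 | -0.03,-0.01,0,0,1 | -0.03,0,0,0,1 | -0.02,0,0,0,1 | 0,0,0,0,1"
}}

```text
t: 34.25
eef_pos: [0.6298, -0.3638, 0.2232]
tool_rot: [-0.0, 0.609, 0.793, -0.001]
contact_force: [-0.0, -0.8, -0.8]
gripper_width: 1.001
grasp_force: 0.0
```

Run:
```python
from h import *
im=eyes.read_camera("top"); s=eyes.read_camera("side")
a=cv2.resize(im[125:245,190:390],None,fx=3,fy=3,interpolation=cv2.INTER_CUBIC)
b=cv2.resize(s[120:300,170:380],None,fx=2,fy=2,interpolation=cv2.INTER_CUBIC)[:230]
import go
for k,z in(("1h",.096),("1o",.081),("2h",.096),("2o",.081)):
    ring("top",a,go.T[k],z,.027,3,(190,125))
b=cv2.copyMakeBorder(cv2.resize(s[130:260,200:370],(314,240)),0,0,0,286,cv2.BORDER_CONSTANT)
cv2.imwrite("pics/fin.png",np.vstack([a,b]))
```

```text
t 34.4 p [ 0.6304 -0.3593  0.2238] phi 1.8375 tilt [ 0.0014 -0.0007] F [0.8 0.8 0.1] w 1.001 g 0.0
```

View pics/fin.png

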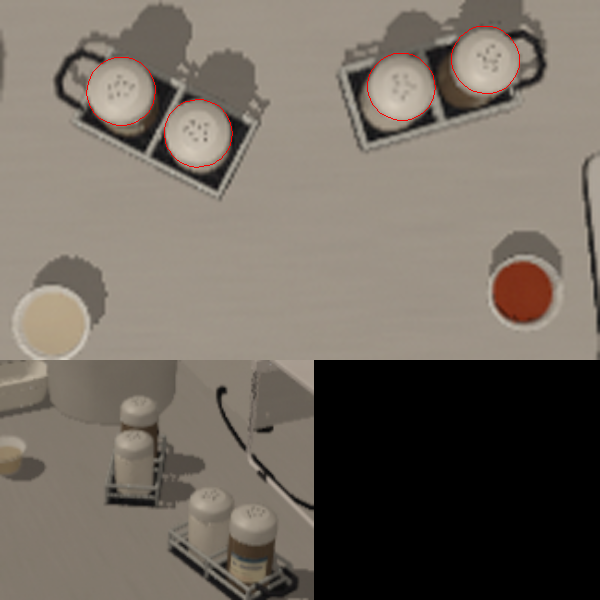

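All four caps sit on the predicted pocket circles and stand upright. The cups haven't moved and the robot is clear. Handing in.

```bash
python3 -c "
from station import bot; print(bot.hand_in())"
```

```text
the job is handed in; nothing more can be done
None
```

I handed the job in at about 34 s: each caddy holds a tall shaker in the pocket by its handle and a short one in the other, all upright in the last pictures, with the sauce cups untouched; the hand-in returned no verdict.

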